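# Isolate the starter test stand and raise its counterweighted guard

### The job

Make the starter test stand ready for unloading: first push the battery isolator's lever over to OFF (away from the robot), then push the wire guard up by the bar across its front, past its balance point, so that it stays raised against its back stops by itself. Push with the fingertips or the outside of the fingers, without gripping the lever or the bar and without flinging the guard up, and leave everything else on the bench where it is.

Things in the scene. Friction and masses are not known exactly. Their poses are not given: they have to be found in the camera images.
- stand: starter-motor test stand, fixed to the bench: base plate 300 mm deep (x) by 330 mm wide (y), 12 mm thick, on which a starter motor is clamped crossways under a hinged wire-cage guard. Origin: centre of the plate's underside, on the table; x points from the front (robot) side to the back, y along the width, z up.
- guard (a joint): angle of the cage guard about a level hinge along the stand's y, in rad: 0 = down over the starter (rests there), 1.25 = fully raised, against its back stops. A counterweight on cranked arms behind the hinge balances it at about 0.67: below that it falls shut when let go, beyond it it swings over by itself and stays up (slow, damped hinge). Pushed square to its arc at the bar it takes about 3 to 5 N at the start, more when pushed level, and less towards the balance point.
- guard_bar (a point): middle of the guard's push bar: straight round metal bar, 16 mm diameter, 190 mm long, parallel to the stand's y, across the front of the guard. With the guard down its axis is 207 mm above the table, 82 mm in front of the stand's origin, 219 mm from the hinge line (34 degrees above level as seen from it). It stands 40 mm out from the cage on brackets 85 mm either side of the middle; free space below it.
- guard_hinge (a point): point on the guard's hinge line at mid-width: 100 mm behind the stand's origin, 85 mm above the table. The bar moves up and back (towards the stand's +x) about this line, through 295 mm above the table near the balance point.
- isolator_box: battery isolator: grey switch box 105 (x) x 90 (y) x 70 mm tall, fixed to the bench on the left or right of the stand, the only box with a lever on top. Origin: centre of its underside; x points from its front (robot side) to its back, z up.
- isolator (a joint): angle of the isolator's lever, in rad: 0 = ON, leaning 0.5 rad towards the box's front (-x); 1.0 = OFF, leaning 0.5 rad to the back (+x), against its stop. Stiff: it stays where it is left; about 3 N at the tip moves it.
- isolator_hinge (a point): the lever's hinge, 78 mm above the table over the box's centre; the hinge line is parallel to the box's y. Two steel cheeks, 22 mm high and 24 to 40 mm apart, flank it up to 90 mm above the table.
- meter_box: ammeter box with a round dial on top, 105 x 90 x 86 mm, fixed to the bench on the other side of the stand; not to be used. Origin: centre of its underside.
- isolator_tip (a point): end of the lever, on its axis: centre of the 20 mm round end of its grey grip (35 mm long, on a 10 mm steel shank), 85 mm from the lever's hinge; its z axis points along the lever, away from the hinge
- spanner: loose combination spanner, 185 mm long, lying flat, 10 mm thick; origin under its middle
- solenoid: loose starter solenoid standing on end on the table in front of the stand, 52 mm across, 80 mm tall plus studs to 96 mm; origin at the centre of its foot
- pinion: loose toothed drive pinion, 42 mm across, 46 mm tall, standing on the front strip of the stand's base plate, below the push bar; origin at the centre of its foot
- socket: loose wrench socket, 28 mm across, 38 mm tall, standing beside the stand; origin at the centre of its foot
- end_bell: loose aluminium end bell of a starter, 82 mm across, 116 mm over its two ears, 44 mm tall; origin at the centre of its foot
- grease_tin: loose tin, 66 mm across, 95 mm tall; origin at the centre of its foot
Things that resemble listed ones, but are neither listed nor needed, are in the scene too. Leave any purple or yellow look-alike of the isolator_box alone.

How it is judged:
On the way, in this order (a step that is already met when the one before it is completed fails the run):
1. the isolator's lever is thrown to OFF while the guard is still down (value of joint isolator above 0.85 rad and value of joint guard below 0.1 rad), for 0.2 s.
2. the guard is pushed up past its balance point (value of joint guard above 0.8 rad and value of joint isolator above 0.85 rad), for 0.1 s.
At the end, for the whole second after the job is handed in: The isolator's lever is at OFF (beyond 0.85 rad of its 1.0), and the guard rests raised on its back stops (beyond 1.15 of 1.25 rad, still), with the robot clear of it (value of joint isolator above 0.85 rad and value of joint guard above 1.15 rad and velocity of joint guard between -0.1 and 0.1 rad/s); the robot touches nothing.
It fails at once if the guard is opened (beyond 0.2 rad) before the isolator is OFF (value of joint guard above 0.2 rad and value of joint isolator below 0.8 rad).
It fails at once if the guard is flung up (faster than 2.5 rad/s) (velocity of joint guard above 2.5 rad/s).
It fails at once if the push bar is taken between the fingers (x of the grasp point in the frame of guard_bar between -0.008 and 0.008 m and z of the grasp point in the frame of guard_bar between -0.008 and 0.008 m and y of the grasp point in the frame of guard_bar between -0.1 and 0.1 m).
It fails at once if the lever is taken between the fingers (x of the grasp point in the frame of isolator_tip between -0.008 and 0.008 m and y of the grasp point in the frame of isolator_tip between -0.008 and 0.008 m and z of the grasp point in the frame of isolator_tip between -0.06 and 0.01 m).
It fails at once if another thing on the bench is lifted, knocked over or pushed more than 30 mm out of place (distance of any of spanner, solenoid, pinion, socket, end_bell, grease_tin from where it was at the start of the episode above 0.03 m or angle between any of spanner, solenoid, pinion, socket, end_bell, grease_tin's own z axis and vertical above 0.5 rad).
It also fails if it takes over 53 s, if anything falls off the work surface, if the arm or the gripper's body presses on something with over 40 N, if the wrist force passes 120 N, or if a joint passes its speed limit or range.

### The arm

A 7-joint arm with a two-finger parallel gripper is mounted at the origin on the work surface. World frame = base frame: x ahead of the robot, y to its left, z up, the work surface at z = 0. Lengths are in m, angles in rad, forces in N, time in s.
With the tool pointing down it reaches from about 0.4 to 0.85 m from the base axis. Payload 10.4 kg.
Tool frame: the origin (TCP) lies on the front face of the gripper's body, between the roots of the fingers; the fingertips stand 73 mm ahead of it and the grasp point (between the pads) lies 54 mm ahead of it; z points along the fingers, y is the line along which they close (so a half turn about z gives the same grasp; the last joint's range is limited). The gripper opens to 85 mm and grips with 20 to 120 N. Pads are 22 mm wide; open, the fingers measure 114 mm over their backs; the gripper's body (76 mm by 85 mm) begins 54 mm behind the grasp point. The pads swing forward as they close: fully open they stand 13 mm farther back than shut.
Start: joints at [1.305, 0.332, -0.065, 1.46, 0.022, 1.35, -0.088], TCP at [0.15, -0.607, 0.304] pointing down, gripper open.
Joint ranges: [-2.6, 2.6], [-0.5, 2.12], [-1.47, 1.34], [0.16, 2.42], [-1.27, 4.41], [0.06, 2.06], [-2.6, 2.6]. Speed limits (rad/s): [2.22, 2.22, 2.79, 2.79, 3.14, 3.14, 3.14].

### API

Orientations are given as a unit quaternion [x, y, z, w].
In Python, from workcell import manip gives the robot as it stands.
- The arm moves only by the shell command python3 -m jog 'ROWS' [FORCE]. ROWS is JSON, a list of rows, each an object with "grip": the gripper command: -1 is fully open, 1 is shut, values between are in proportion; "slide": the shift along the tool's x, y, z in cm, a list of three; "yaw": the turn about the tool's z in rad. A call has 1 to 8 rows; each row shifts and turns the commanded pose from where the row before left it, along the tool's axes as they then stand; what a row does not reach is not made up. A row lasts 1/10 s, in which the tool goes at most 50 mm and 8.59 degrees, less where a joint would pass 70% of its speed; a pose out of reach is approached as far as the arm can. A call with a gripper value outside its range is refused whole. The fingers move at their own pace and stop on an object; FORCE is the grip in N (left out, the last holds). Time passes only in rows, so rows that do not move let the fingers close. It gives the time, the measured TCP pose, the force, the opening and the grip force at its end, in the units of the state.
- manip.get_obs(): the state, without advancing time (a new reading comes with each control period).
- manip.camera(name): name is "scene" or "top" or "wrist"; returns the picture (420x560x3 uint8, blue, green, red); there is no depth.
- manip.calibration(name): a dict with "vfov" (degrees; the focal length in pixels is half the picture's height over the tangent of half this angle, whatever the lens; pixels are square), "cx", "cy" (the principal point, pixels), "camera_from_world" (4x4, takes a point from world to camera coordinates). Camera axes: x right, y down, z forward; pixel columns grow to the right and rows downward; lengths in m; the calibration is good to about 2 mm. A picture is of the moment at which its call begins: read the wrist's pose just before it. calibration takes no time and is no camera call; for the wrist camera it gives the pose at the moment of the call.
- manip.hand_in(): hands the job in; it is judged then, once.
Trained networks look in the newest picture that a camera, given by its name, has taken for a name from the list of things; names that differ only in an ending like _2 or _b are one class to them, and where a whole thing is asked for, a point or a joint stands for the part that bears it (a point fixed in the world has none). Each returns a list of dicts, best first, with "conf" (0 to 1); they miss things now and then, are a little off and sometimes report something else, mostly with a low value. They report only what shows in the picture. A call takes as long as a camera call. They do not tell look-alikes from the thing itself.
- manip.masks_of(thing, camera): "region" (420x560 bool, what is visible of it) and "centre" ([column, row] in pixels, amid what is visible of it).
The state is a dict: "clock": time; "joint_pos": joint angles; "joint_velocities": joint speeds; "tau": joint torques, N m; "position": TCP position; "ee_rot": TCP orientation; "ft_force": force on the tool from outside, world axes, zero at the start; "torque": the same for the moment, N m; "grip_width": opening from 0.0 (shut) to 1.0 (fully open); "grasp_force": force on a finger pad.
Only numpy, scipy, OpenCV 4.12 (cv2) and the standard library are available. Lean on these libraries where they do the work, as an engineer would, in place of code of your own. Each camera call takes 0.05 s, during which the arm holds its last target. There are 200 camera calls.

## Working session

There is one attempt and no reset: what is moved stays moved. The work goes in short steps, Python scripts to look and compute and a shell command to move; the robot and the scene stay as the last step left them, time stands still between calls to the robot, and variables do not carry over. Pictures are saved under pics/ and viewed, at most 10 in all, crops included, and the job is handed in when it is done.

```bash
mkdir -p pics; ls; python3 - <<'E'
from workcell import manip
import cv2,json
for n in("scene","top"):
    im=manip.camera(n); cv2.imwrite(f"pics/{n}0.png",im)
    c=manip.calibration(n); print(n,c)
o=manip.get_obs(); print(o)
E
```

```text
pics
scene {'vfov': 51.8473346033821, 'cx': 279.12746408542023, 'cy': 213.4239498073259, 'camera_from_world': array([[-0.75820775,  0.65198225,  0.00633676,  0.47736724],
       [ 0.34404317,  0.40831494, -0.8455254 , -0.03276335],
       [-0.55385495, -0.6389038 , -0.53389759,  1.50584933],
       [ 0.        ,  0.        ,  0.        ,  1.        ]])}
top {'vfov': 43.82247502588272, 'cx': 283.04294893178434, 'cy': 207.43225425840444, 'camera_from_world': array([[ 0.01383828, -0.99988541, -0.00613731, -0.10910189],
       [-0.99335937, -0.01304632, -0.11431079,  0.53036731],
       [ 0.11421762,  0.00767842, -0.99342608,  1.79290257],
       [ 0.        ,  0.        ,  0.        ,  1.        ]])}
{'clock': 0.1, 'joint_pos': array([ 1.30542071,  0.33283596, -0.06466913,  1.46083782,  0.02160661,
        1.34990775, -0.08850969]), 'joint_velocities': array([ 7.00211897e-05, -6.21466030e-04,  2.44582241e-04, -2.16252339e-03,
        1.12231143e-03, -5.42854451e-04,  3.34546555e-04]), 'tau': array([ 9.36548240e-04, -6.26748705e+01,  4.88211424e-02, -3.92429173e+01,
        1.62592542e-02,  6.96365852e-03, -1.33094201e-05]), 'position': array([ 0.15017414, -0.60644639,  0.30318763]), 'ee_rot': array([ 9.92642461e-01,  1.21080658e-01, -1.14918117e-04, -6.36468687e-04]), 'ft_force': array([-0.3744741 ,  0.24255586, -0.40648298]), 'torque': array([-0.00340738,  0.0247155 , -0.0024484 ]), 'grasp_force': 0.0, 'grip_width': 1.0000392620416154}
```

View pics/scene0.png

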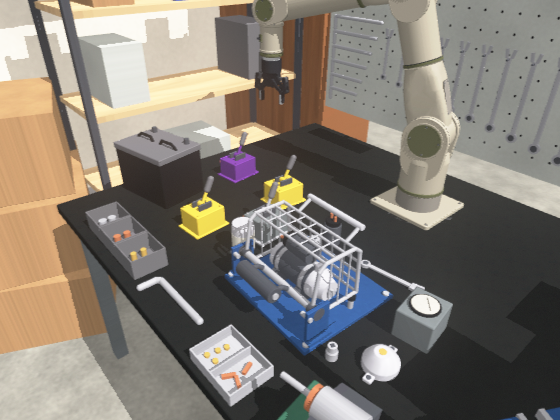

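View pics/top0.png

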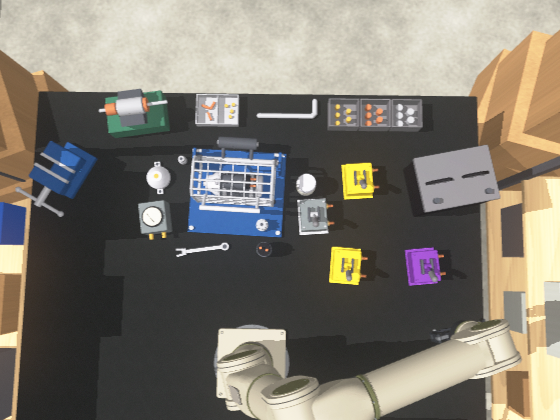

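```bash
python3 - <<'E'
from workcell import manip
import numpy as np
for n in("scene","top"):
    manip.camera(n)
    for t in("isolator_box","isolator_tip","meter_box","guard_bar","stand","solenoid","pinion","grease_tin","end_bell","socket"):
        print(n,t,[(np.round(d["centre"],1).tolist(),round(d["conf"],2),int(d["region"].sum()),[int(v) for v in (np.where(d["region"])[1].min(),np.where(d["region"])[1].max(),np.where(d["region"])[0].min(),np.where(d["region"])[0].max())]) for d in manip.masks_of(t,n)[:4]])
E
```

```text
scene isolator_box [([237.2, 167.9], 0.89, 958, [220, 256, 133, 181]), ([203.3, 214.6], 0.87, 1605, [180, 228, 176, 239]), ([286.4, 190.9], 0.72, 919, [263, 304, 156, 208]), ([268.8, 223.4], 0.62, 932, [244, 287, 183, 245])]
scene isolator_tip [([208.2, 183.3], 0.68, 151, [199, 213, 176, 204]), ([274.1, 189.8], 0.67, 127, [268, 278, 182, 204]), ([243.3, 137.9], 0.56, 127, [234, 247, 132, 155])]
scene meter_box [([421.9, 318.2], 0.63, 2490, [392, 452, 288, 351])]
scene guard_bar [([308.0, 253.0], 0.66, 5890, [236, 365, 194, 311]), ([390.8, 277.1], 0.58, 355, [361, 423, 260, 290]), ([274.9, 192.2], 0.38, 127, [268, 278, 182, 204])]
scene stand [([304.6, 283.8], 0.86, 13681, [225, 392, 194, 354]), ([269.3, 223.0], 0.69, 1009, [244, 288, 183, 245])]
scene solenoid [([328.5, 225.6], 0.86, 264, [325, 340, 214, 244])]
scene pinion [([317.3, 234.3], 0.44, 28, [315, 320, 237, 242])]
scene grease_tin [([241.3, 232.4], 0.85, 414, [232, 254, 217, 245])]
scene end_bell [([381.0, 363.1], 0.7, 1271, [361, 400, 344, 384])]
scene socket [([329.8, 350.2], 0.68, 223, [325, 338, 342, 361]), ([266.2, 223.1], 0.5, 844, [244, 287, 182, 245])]
top isolator_box [([346.3, 266.7], 0.91, 1160, [329, 367, 247, 284]), ([423.9, 263.8], 0.82, 1235, [406, 444, 247, 286]), ([314.2, 215.9], 0.72, 1013, [298, 332, 198, 234])]
top isolator_tip [([362.7, 180.7], 0.42, 90, [357, 367, 175, 188])]
top meter_box [([154.9, 218.4], 0.73, 1091, [138, 171, 200, 239])]
top guard_bar []
top stand [([238.8, 188.8], 0.7, 8211, [189, 285, 135, 236])]
top solenoid [([262.9, 250.7], 0.68, 166, [258, 271, 242, 256])]
top pinion []
top grease_tin [([307.1, 184.7], 0.55, 310, [297, 314, 174, 195])]
top end_bell [([157.8, 173.6], 0.61, 474, [148, 170, 162, 193])]
top socket []
```

The scene picture shows the stand at about (300,270), with the grey isolator at (268,223) partly behind the cage and the push bar at the cage's robot side. In the top picture the stand is at (238,190), the grey isolator at (314,215), the solenoid at (263,250) and the pinion at (262,225).

```bash
cat > h.py <<'E'
from workcell import manip
import numpy as np, cv2
def cal(n):
    c=manip.calibration(n); f=210/np.tan(np.radians(c["vfov"])/2)
    return c,f
def ray(n,u,v,z):
    c,f=cal(n); T=c["camera_from_world"]; R,t=T[:3,:3],T[:3,3]
    o=-R.T@t; d=R.T@np.array([(u-c["cx"])/f,(v-c["cy"])/f,1]); return o+d*(z-o[2])/d[2]
def proj(n,p):
    c,f=cal(n); T=c["camera_from_world"]; q=T[:3,:3]@np.asarray(p)+T[:3,3]
    return np.array([c["cx"]+f*q[0]/q[2],c["cy"]+f*q[1]/q[2]])
E
python3 - <<'E'
from h import *
im=cv2.imread("pics/top0.png"); cv2.imwrite("pics/top0c.png",cv2.resize(im[140:265,180:340],None,fx=4.7,fy=4.7,interpolation=cv2.INTER_CUBIC))
im=cv2.imread("pics/scene0.png"); cv2.imwrite("pics/scene0c.png",cv2.resize(im[170:320,220:400],None,fx=4,fy=4,interpolation=cv2.INTER_CUBIC))
E
```

```text
(no output)
```

View pics/top0c.png

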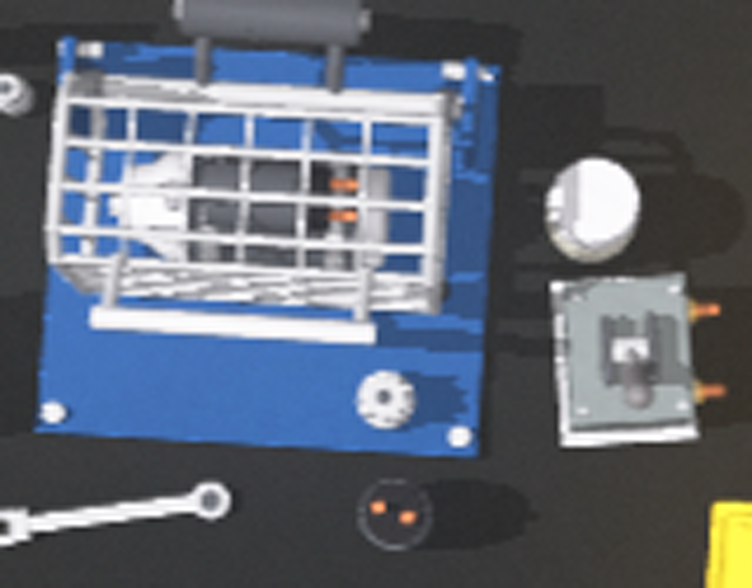

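View pics/scene0c.png

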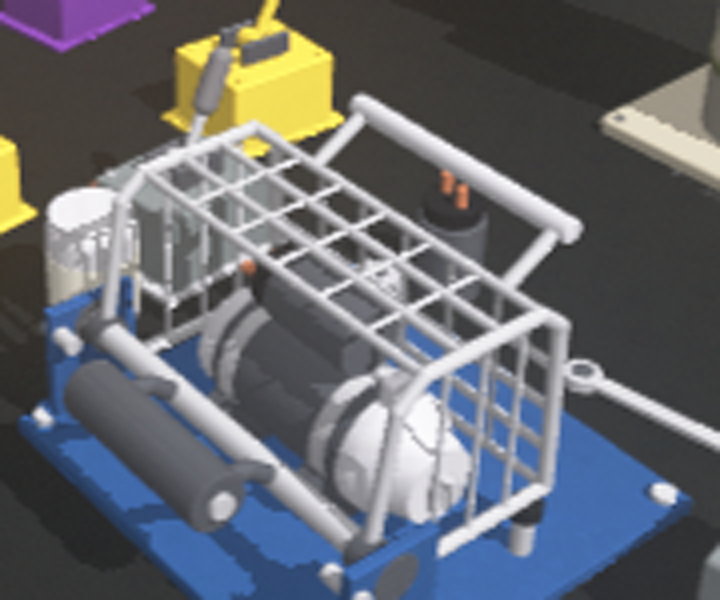

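Top crop: bar from (91,317) to (376,333), lever grip end about (637,390) with its root near (630,350), pinion at (385,400), solenoid at (395,513). The scene crop shows the bar free in front of the cage, from (360,103) to (572,230), and the lever leaning to the robot with its top at (230,35).

```bash
python3 - <<'E'
from h import *
def P(x,y): return x/4.7+180,y/4.7+140
r=lambda x,y,z:np.round(ray("top",*P(x,y),z),4)
print("barL",r(91,317,.207),"barR",r(376,333,.207))
print("tip",r(637,390,.152),"hinge",r(630,350,.09))
for c in [(557,282),(687,275),(697,437),(563,445)]: print("boxfoot",r(*c,.003))
for c in [(60,38),(498,68),(478,456),(38,432)]: print("stand",r(*c,.012))
print("pinion",r(385,400,.046),"sol",r(395,513,.08),"tin",r(595,205,.095))
b=(r(91,317,.207)+r(376,333,.207))/2
print("proj barL scene",proj("scene",r(91,317,.207)),proj("scene",r(376,333,.207)),"vs",(360/4+220,103/4+170),(572/4+220,230/4+170))
print("tip scene",proj("scene",r(637,390,.152)),"vs",(230/4+220,35/4+170))
E
```

```text
barL [0.5079 0.1606 0.207 ] barR [ 0.4997 -0.0309  0.207 ]
tip [ 0.4684 -0.209   0.152 ] hinge [ 0.5024 -0.2072  0.09  ]
boxfoot [ 0.5622 -0.1563  0.003 ]
boxfoot [ 0.5688 -0.2543  0.003 ]
boxfoot [ 0.4464 -0.2624  0.003 ]
boxfoot [ 0.4391 -0.162   0.003 ]
stand [0.7433 0.2241 0.012 ]
stand [ 0.7242 -0.1096  0.012 ]
stand [ 0.4295 -0.0985  0.012 ]
stand [0.443  0.2304 0.012 ]
pinion [ 0.4677 -0.0301  0.046 ] sol [ 0.3839 -0.0403  0.08  ] tin [ 0.6065 -0.181   0.095 ]
proj barL scene [363.82757159 227.31803285] [309.35938814 195.0221996 ] vs (310.0, 195.75) (363.0, 227.5)
tip scene [274.77717512 184.99345423] vs (277.5, 178.75)
```

Both views agree: bar middle (0.504, 0.065, 0.207), and lever tip (0.465, -0.209), hinge at x≈0.504. Next I close the fingers, square up the yaw, and move over to the isolator at height.

```bash
python3 -m jog '[{"grip":1,"slide":[0,0,0],"yaw":0.12},{"grip":1,"slide":[0,0,0],"yaw":0.12},{"grip":1,"slide":[2.2,-3.3,0],"yaw":0},{"grip":1,"slide":[2.2,-3.3,0],"yaw":0},{"grip":1,"slide":[2.2,-3.3,0],"yaw":0},{"grip":1,"slide":[2.2,-3.3,0],"yaw":0},{"grip":1,"slide":[2.2,-3.3,0],"yaw":0},{"grip":1,"slide":[2.2,-3.3,0],"yaw":0}]' 30
```

```text
clock: 2.0
position: [0.2824, -0.4068, 0.3041]
ee_rot: [1.0, 0.001, 0.0, 0.0]
ft_force: [0.9, -0.6, -0.4]
grip_width: -0.001
grasp_force: 0.0
```

```bash
python3 -m jog '[{"grip":1,"slide":[2.1,-3.3,0],"yaw":0},{"grip":1,"slide":[2.1,-3.3,0],"yaw":0},{"grip":1,"slide":[2.1,-3.3,0],"yaw":0},{"grip":1,"slide":[2.1,-3.3,0],"yaw":0},{"grip":1,"slide":[2.1,-3.3,0],"yaw":0},{"grip":1,"slide":[2.1,-3.3,0],"yaw":0},{"grip":1,"slide":[0,0,0],"yaw":0}]'; python3 - <<'E'
from h import *
o=manip.get_obs(); print(o["position"],o["clock"])
im=manip.camera("wrist"); print("tip proj",proj("wrist",[.466,-.209,.152]),"hinge",proj("wrist",[.504,-.209,.09]))
cv2.imwrite("pics/w1.png",im)
E
```

```text
clock: 2.7
position: [0.4097, -0.2052, 0.3044]
ee_rot: [1.0, 0.005, 0.001, -0.0]
ft_force: [0.5, -0.2, -0.0]
grip_width: -0.0
grasp_force: 0.0
[ 0.40969473 -0.20522035  0.30436028] 2.7
tip proj [281.13491328 128.14119287] hinge [280.81284694  72.06633037]
```

View pics/w1.png

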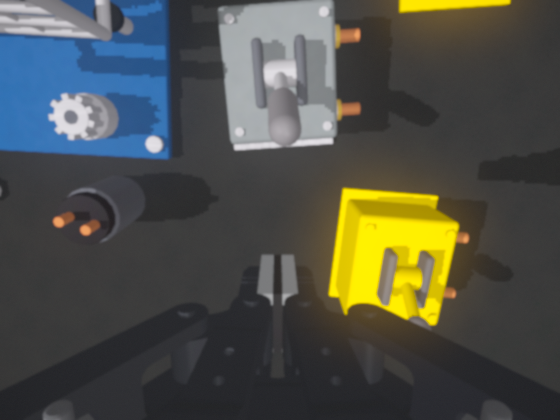

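The wrist picture shows the lever's grip end at (285,127) and its hinge at (280,72), as predicted. The yellow look-alike is at (410,270), to the right of the finger's path. I descend in front of the lever, then push.

```bash
python3 -m jog '[{"grip":1,"slide":[0,0.5,3],"yaw":0},{"grip":1,"slide":[0,0,4],"yaw":0},{"grip":1,"slide":[0,0,3.1],"yaw":0},{"grip":1,"slide":[0,0,0],"yaw":0},{"grip":1,"slide":[1.5,0,0],"yaw":0},{"grip":1,"slide":[1.5,0,0],"yaw":0},{"grip":1,"slide":[1.0,0,0],"yaw":0},{"grip":1,"slide":[1.0,0,0],"yaw":0}]'
```

```text
clock: 3.55
position: [0.4572, -0.2157, 0.2041]
ee_rot: [1.0, 0.001, -0.0, 0.0]
ft_force: [-5.7, 0.1, 3.6]
grip_width: 0.001
grasp_force: 2.7
```

```bash
python3 -m jog '[{"grip":1,"slide":[1,0,0],"yaw":0},{"grip":1,"slide":[1,0,0],"yaw":0},{"grip":1,"slide":[1,0,0],"yaw":0},{"grip":1,"slide":[1,0,0],"yaw":0},{"grip":1,"slide":[0,0,0],"yaw":0}]'
```

```text
clock: 4.05
position: [0.4985, -0.2146, 0.203]
ee_rot: [1.0, 0.002, 0.001, -0.0]
ft_force: [-0.7, -0.6, 1.5]
grip_width: -0.001
grasp_force: 0.4
```

```bash
python3 -m jog '[{"grip":1,"slide":[0.7,0,0],"yaw":0},{"grip":1,"slide":[0.5,0,0],"yaw":0},{"grip":1,"slide":[0,0,0],"yaw":0}]'
```

```text
clock: 4.35
position: [0.5095, -0.2146, 0.2027]
ee_rot: [1.0, 0.002, -0.0, -0.0]
ft_force: [-2.6, -1.2, -0.1]
grip_width: -0.0
grasp_force: 0.9
```

```bash
python3 -m jog '[{"grip":1,"slide":[0.4,0,0],"yaw":0},{"grip":1,"slide":[0,0,0],"yaw":0}]';  python3 -m jog '[{"grip":1,"slide":[0.4,0,0],"yaw":0},{"grip":1,"slide":[0,0,0],"yaw":0}]'
```

```text
clock: 4.55
position: [0.5133, -0.2149, 0.2028]
ee_rot: [1.0, 0.001, -0.0, 0.0]
ft_force: [-2.2, -1.9, -1.3]
grip_width: 0.0
grasp_force: 1.3
clock: 4.75
position: [0.5174, -0.215, 0.2029]
ee_rot: [1.0, 0.001, 0.0, 0.0]
ft_force: [-2.8, -2.8, -1.4]
grip_width: 0.003
grasp_force: 1.7
```

```bash
python3 -m jog '[{"grip":1,"slide":[0.4,0,0],"yaw":0},{"grip":1,"slide":[0,0,0],"yaw":0}]'; python3 - <<'E'
from h import *
im=manip.camera("wrist"); cv2.imwrite("pics/w2.png",im[:320])
E
```

```text
clock: 4.95
position: [0.5195, -0.2152, 0.2023]
ee_rot: [1.0, 0.001, -0.002, 0.0]
ft_force: [-12.5, -2.5, 2.4]
grip_width: -0.002
grasp_force: 5.5
```

View pics/w2.png

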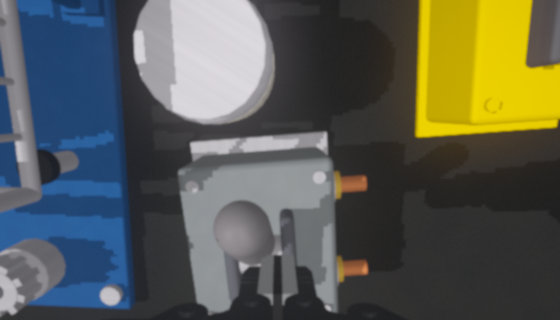

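The picture shows the lever grip at (243,232), leaning back, and the force has risen to 12 N, so it is on its OFF stop. I back off and move in front of the bar.

```bash
python3 -m jog '[{"grip":1,"slide":[-3,0,0],"yaw":0},{"grip":1,"slide":[-3.5,0,-3],"yaw":0},{"grip":1,"slide":[-1,0,-4],"yaw":0},{"grip":1,"slide":[0,-4,-2],"yaw":0},{"grip":1,"slide":[0,-4.5,0],"yaw":0},{"grip":1,"slide":[0,-4.5,0],"yaw":0},{"grip":1,"slide":[0,-4.5,0],"yaw":0},{"grip":1,"slide":[0,-4.5,0],"yaw":0}]'; python3 -m jog '[{"grip":1,"slide":[0,-4.5,0],"yaw":0},{"grip":1,"slide":[0,-1.5,0],"yaw":0.04},{"grip":1,"slide":[0,0,0],"yaw":0}]'; python3 - <<'E'
from h import *
im=manip.camera("wrist"); cv2.imwrite("pics/w3.png",im)
for p in([.5079,.1606,.207],[.4997,-.0309,.207]): print(proj("wrist",p))
im=manip.camera("top"); print(proj("top",[.504+.041,-.209,.152]),[ (d["centre"],d["conf"]) for d in manip.masks_of("isolator_tip","top")])
E
```

```text
clock: 5.8
position: [0.4458, 0.0077, 0.2936]
ee_rot: [1.0, 0.002, 0.001, -0.0]
ft_force: [2.0, -0.7, 1.1]
grip_width: -0.001
grasp_force: 0.0
clock: 6.1
position: [0.4455, 0.0686, 0.2936]
ee_rot: [1.0, -0.016, 0.001, -0.001]
ft_force: [0.4, -1.3, 0.2]
grip_width: -0.001
grasp_force: 0.0
[ 53.17118209 131.50222625]
[502.911143   135.63790653]
[315.6966253 199.5628214] [([157.0, 178.1], 0.71), ([345.3, 272.0], 0.69), ([362.5, 179.1], 0.64), ([431.0, 268.3], 0.56)]
```

View pics/w3.png

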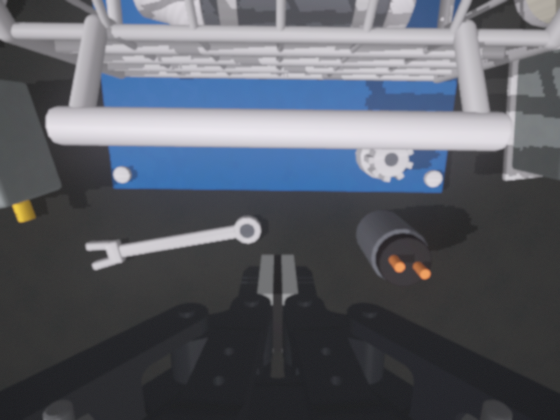

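The bar spans (50,126) to (510,131), as computed, and the finger stands in front of its middle. The spanner, solenoid and pinion lie well below. I lower and make contact.

```bash
python3 -m jog '[{"grip":1,"slide":[0,0,2],"yaw":0},{"grip":1,"slide":[0,0,1.5],"yaw":0},{"grip":1,"slide":[1.5,0,0],"yaw":0},{"grip":1,"slide":[1.3,0,0],"yaw":0},{"grip":1,"slide":[1,0,0],"yaw":0},{"grip":1,"slide":[0.5,0,-0.3],"yaw":0},{"grip":1,"slide":[0,0,0],"yaw":0}]'
```

```text
clock: 6.95
position: [0.4882, 0.0628, 0.2607]
ee_rot: [1.0, -0.019, -0.001, 0.0]
ft_force: [-3.6, -1.5, -1.2]
grip_width: -0.001
grasp_force: 1.5
```

```bash
python3 -m jog '[{"grip":1,"slide":[0.7,0,-0.9],"yaw":0},{"grip":1,"slide":[0.7,0,-0.9],"yaw":0},{"grip":1,"slide":[0.7,0,-0.8],"yaw":0},{"grip":1,"slide":[0.7,0,-0.8],"yaw":0},{"grip":1,"slide":[0.8,0,-0.7],"yaw":0},{"grip":1,"slide":[0.85,0,-0.7],"yaw":0}]'
```

```text
clock: 7.55
position: [0.5316, 0.0615, 0.3097]
ee_rot: [1.0, -0.019, -0.002, 0.001]
ft_force: [-10.5, -2.0, 7.5]
grip_width: -0.003
grasp_force: 5.3
```

```bash
python3 -m jog '[{"grip":1,"slide":[0,0,0],"yaw":0}]'; python3 - <<'E'
from h import *
o=manip.get_obs();print(o["position"],o["ft_force"],o["torque"])
im=manip.camera("scene"); cv2.imwrite("pics/s4.png",cv2.resize(im[120:330,200:420],None,fx=2.8,fy=2.8))
E
```

```text
clock: 7.65
position: [0.5332, 0.0616, 0.3101]
ee_rot: [1.0, -0.019, 0.0, 0.0]
ft_force: [-5.9, -0.6, 3.6]
grip_width: 0.008
grasp_force: 2.7
[0.53321828 0.06162083 0.31013696] [-5.93056365 -0.6458306   3.57389535] [-0.25413086  1.08668788  0.00915991]
```

View pics/s4.png

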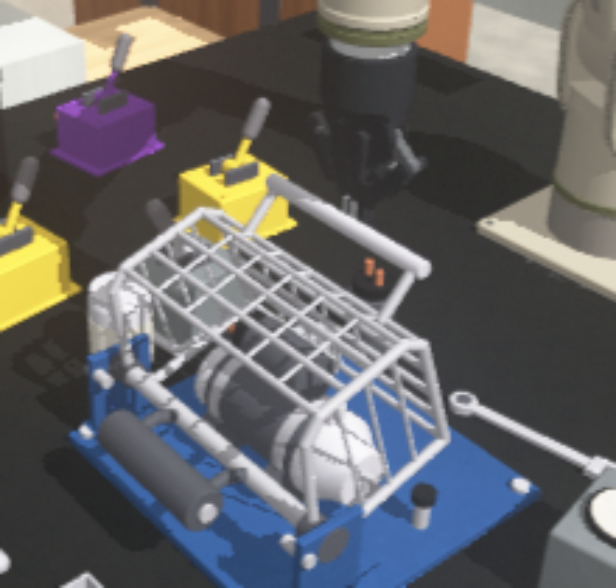

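The guard is partly raised, with the bar from (275,183) to (425,268) in the crop and the finger on its robot side. I'll fit the angle and continue along the arc.

```bash
python3 - <<'E'
from h import *
X=np.array([.999,-.043,0]);Y=np.array([.043,.999,0]);H=np.array([.686,.057,.085])
ob=np.array([[298.2,185.4],[351.8,215.7]])
for g in np.arange(0.1,.5,.05):
    a=.593+g; m=H-X*.219*np.cos(a)+np.array([0,0,.219*np.sin(a)])
    pr=np.array([proj("scene",m+s*.095*Y) for s in(-1,1)]); print(round(g,2),m.round(3),(pr-ob).round(1).tolist())
E
```

```text
0.1 [0.518 0.064 0.225] [[7.7, 5.4], [8.5, 7.1]]
0.15 [0.525 0.064 0.233] [[5.7, 3.4], [6.7, 5.1]]
0.2 [0.532 0.064 0.241] [[3.6, 1.6], [4.8, 3.4]]
0.25 [0.54  0.063 0.249] [[1.3, -0.1], [2.6, 1.7]]
0.3 [0.549 0.063 0.256] [[-1.2, -1.6], [0.4, 0.3]]
0.35 [0.557 0.063 0.262] [[-3.7, -2.9], [-2.1, -0.9]]
0.4 [0.567 0.062 0.268] [[-6.5, -4.1], [-4.7, -2.0]]
0.45 [0.576 0.062 0.274] [[-9.3, -5.0], [-7.5, -2.8]]
```

```bash
python3 -m jog '[{"grip":1,"slide":[0.9,0,-0.6],"yaw":0},{"grip":1,"slide":[0.9,0,-0.6],"yaw":0},{"grip":1,"slide":[0.95,0,-0.55],"yaw":0},{"grip":1,"slide":[0.95,0,-0.5],"yaw":0},{"grip":1,"slide":[1,0,-0.45],"yaw":0},{"grip":1,"slide":[1,0,-0.4],"yaw":0},{"grip":1,"slide":[1,0,-0.3],"yaw":0},{"grip":1,"slide":[1,0,-0.3],"yaw":0}]'; python3 -m jog '[{"grip":1,"slide":[1,0,-0.3],"yaw":0},{"grip":1,"slide":[1,0,-0.2],"yaw":0},{"grip":1,"slide":[1,0,-0.2],"yaw":0},{"grip":1,"slide":[0,0,0],"yaw":0}]'
```

```text
clock: 8.5
position: [0.6099, 0.059, 0.3461]
ee_rot: [1.0, -0.018, 0.0, -0.0]
ft_force: [-1.0, 0.4, 2.0]
grip_width: -0.002
grasp_force: 0.5
clock: 8.9
position: [0.6403, 0.0577, 0.3526]
ee_rot: [1.0, -0.019, 0.0, -0.0]
ft_force: [0.5, -0.3, 0.2]
grip_width: -0.001
grasp_force: 0.0
```

The bar has left the finger, so the guard is past its balance point. I retreat up and back, then check.

```bash
python3 -m jog '[{"grip":1,"slide":[-3,0,-2],"yaw":0},{"grip":1,"slide":[-4,0,-3],"yaw":0},{"grip":1,"slide":[-4,0,-3],"yaw":0},{"grip":1,"slide":[-4,0,0],"yaw":0},{"grip":1,"slide":[-3,0,0],"yaw":0},{"grip":1,"slide":[0,0,0],"yaw":0},{"grip":1,"slide":[0,0,0],"yaw":0},{"grip":1,"slide":[0,0,0],"yaw":0}]';python3 -m jog '[{"grip":1,"slide":[0,0,0],"yaw":0},{"grip":1,"slide":[0,0,0],"yaw":0},{"grip":1,"slide":[0,0,0],"yaw":0},{"grip":1,"slide":[0,0,0],"yaw":0},{"grip":1,"slide":[0,0,0],"yaw":0},{"grip":1,"slide":[0,0,0],"yaw":0},{"grip":1,"slide":[0,0,0],"yaw":0},{"grip":1,"slide":[0,0,0],"yaw":0}]';python3 -m jog '[{"grip":1,"slide":[0,0,0],"yaw":0},{"grip":1,"slide":[0,0,0],"yaw":0},{"grip":1,"slide":[0,0,0],"yaw":0},{"grip":1,"slide":[0,0,0],"yaw":0},{"grip":1,"slide":[0,0,0],"yaw":0},{"grip":1,"slide":[0,0,0],"yaw":0},{"grip":1,"slide":[0,0,0],"yaw":0},{"grip":1,"slide":[0,0,0],"yaw":0}]'; python3 - <<'E'
from h import *
a=manip.camera("scene")
cv2.imwrite("pics/s5.png",cv2.resize(a[120:330,200:420],None,fx=2.8,fy=2.8))
for i in range(9): b=manip.camera("scene")
d=cv2.absdiff(a,b).max(2); print("changed px",(d>40).sum())
X=np.array([.999,-.043,0]);Y=np.array([.043,.999,0]);H=np.array([.686,.057,.085])
for g in(1.0,1.15,1.25):
    t=.593+g; m=H-X*.219*np.cos(t)+np.array([0,0,.219*np.sin(t)])
    print(g,[((proj("scene",m+s*.095*Y)-[200,120])*2.8).round() for s in(-1,1)])
E
```

```text
clock: 9.7
position: [0.4602, 0.0644, 0.4326]
ee_rot: [1.0, -0.019, -0.0, -0.0]
ft_force: [-1.1, 0.6, 0.2]
grip_width: -0.001
grasp_force: 0.0
clock: 10.5
position: [0.4599, 0.0646, 0.4329]
ee_rot: [1.0, -0.019, 0.0, 0.0]
ft_force: [0.6, 0.2, -0.3]
grip_width: 0.003
grasp_force: 0.0
clock: 11.3
position: [0.4599, 0.0646, 0.4329]
ee_rot: [1.0, -0.019, 0.0, 0.0]
ft_force: [0.4, 0.4, -0.2]
grip_width: 0.001
grasp_force: 0.0
changed px 0
1.0 [array([140., 177.]), array([294., 277.])]
1.15 [array([107., 192.]), array([258., 297.])]
1.25 [array([ 85., 206.]), array([234., 313.])]
```

View pics/s5.png

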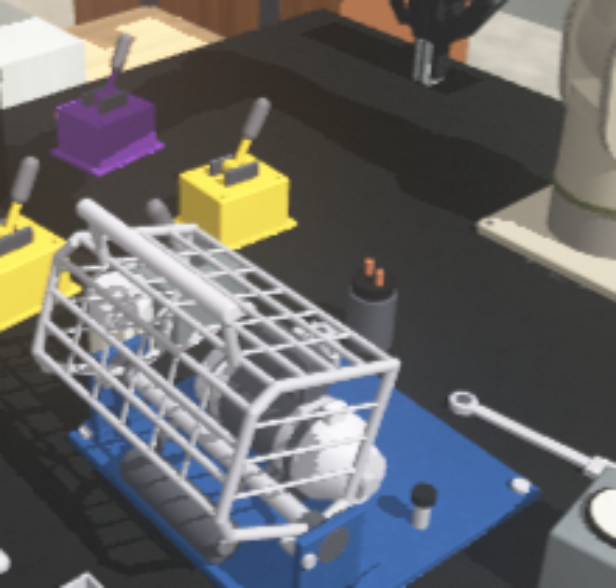

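The bar ends are at (85,206) and (236,313), which matches 1.25 rad, and nothing is moving. The lever grip at (157,212) fits OFF, and the solenoid, spanner and other things are undisturbed.

```bash
python3 -c "
from h import *
print(((proj('scene',[.545,-.207,.153])-[200,120])*2.8).round())
print(manip.hand_in())"
```

```text
[154. 205.]
the job is handed in; nothing more can be done
None
```

The isolator lever is at OFF, the guard rests raised on its back stops with the robot clear of it, and the job is handed in at about 12 s of the 53 s; no verdict was returned.

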